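Shake weld nuts out over the preheat tray

ROBOT

A 6-joint arm with a two-finger parallel gripper is mounted at the origin on the work surface. World frame = base frame: x ahead of the robot, y to its left, z up, the work surface at z = 0. Lengths are in m, angles in degrees, forces in N, time in s.
With the tool pointing down it reaches from about 0.35 to 0.875 m from the base axis. Payload 4.2 kg.
Tool frame: the origin (TCP) lies midway between the tips of the shut fingers; the grasp point (between the pads) lies 19 mm behind it; z points along the fingers, y is the line along which they close (so a half turn about z gives the same grasp; the last joint's range is limited). The gripper opens to 87 mm and grips with 3 to 60 N. Pads are 19 mm wide; open, the fingers measure 117 mm over their backs; the gripper's body (75 mm by 190 mm) begins 51 mm behind the grasp point.
Start: joints at [-62.074, 22.042, 0.453, 0, -68.411, -14.817], TCP at [0.142, -0.609, 0.223] pointing down, gripper open.
Joint ranges: [-179.83, 179.83], [-69.29, 118.12], [-61.27, 80.66], [-181.25, 117.63], [-171.15, -9.14], [-177.46, 177.46]. Speed limits (degrees/s): [159.86, 159.86, 180, 180, 180, 180].

INTERFACE

Orientations are given as [roll, pitch, yaw] about the fixed x, y, z axes, in that order (R = Rz(yaw) Ry(pitch) Rx(roll)).
In Python, from workcell import env gives the robot as it stands. The module is installed in compiled form; this text tells all that it offers. Calls block until the motion is done:
- env.goto(position, orientation): joint-space move of the TCP to a pose.
- env.move_straight(position, rotation=None, rate=0.15, force_limit=None): straight line of the TCP; rotation=None keeps the orientation; rate is the mean speed in m/s. With force_limit (N) it stops when the force on the tool has changed by that much, and returns True; else False.
- env.set_joints(angles): joint-space move.
- env.gripper_to(opening, grasp_force=None): opening from 0.0 (shut) to 1.0 (fully open); grasp_force is the grip in N (None keeps the last); returns when the fingers have stopped.
- env.dwell(seconds).
- env.inverse_kinematics(position, orientation): joint angles nearest the present ones, or None.
- env.read_state(): the state.
- env.grab_frame(name): name is "scene" or "top" or "wrist"; returns a dict with "image" (420x560x3 uint8, blue, green, red), "fx", "fy", "cx", "cy" (pixels), "position" and "orientation" of the camera in the world. Camera axes: x right, y up, looking along -z (the intrinsics and any distortion apply to the point x, -y, -z); pixel columns grow to the right and rows downward; lengths in m; the calibration is good to about 2 mm. A picture is of the moment at which its call begins. There is no depth.
A pose or a line that the arm cannot do raises env.Unreachable and nothing moves.
- env.close_job(): hands the job in; it is judged then, once.
Trained networks look in a picture, given as the dict that the camera call returned (one of the last four; its "shot" number tells which), for a name from the list of things; names that differ only in an ending like _2 or _b are one class to them, and where a whole thing is asked for, a point or a joint stands for the part that bears it (a point fixed in the world has none). Each returns a list of dicts, best first, with "score" (0 to 1); they miss things now and then, are a little off and sometimes report something else, mostly with a low value. They report only what shows in the picture. A call takes as long as a camera call. They do not tell look-alikes from the thing itself.
- env.search_frame(picture, thing): "xyz" ([x, y, z] in m, in world coordinates, good to about 4 mm: the middle of the surface that is visible of it).
- env.trace(picture, thing): "mask" (420x560 bool, what is visible of it).
The state is a dict: "clock": time; "joint_positions": joint angles; "qvel": joint speeds; "joint_torque": joint torques, N m; "position": TCP position; "tool_rot": TCP orientation; "force": force on the tool from outside, world axes, zero at the start; "wrist_torque": the same for the moment, N m; "opening": opening from 0.0 (shut) to 1.0 (fully open); "finger_force": force on a finger pad.
Only numpy, scipy, OpenCV 4.12 (cv2) and the standard library are available. Lean on these libraries where they do the work, as an engineer would, in place of code of your own. Each camera call takes 0.05 s, during which the arm holds its last target. There are 200 camera calls.

TASK

Pick up the blue shaker by its black handle and shake its eight square weld nuts out over the dark preheat tray, spread evenly: all eight in the tray, with at least two in each of the three thirds marked by the yellow lines. Then stand the empty shaker upright on its green pad again and let go. Do not touch the nuts with the gripper, and leave the other things on the bench where they are.

Things in the scene. Friction and masses are not known exactly. Their poses are not given: they have to be found in the camera images.
- shaker: blue trough, 0.2 kg, open above: 101 mm long (x), 56 wide (y), 44 high. Rear (+x) closed, front (-x), the mouth, open. Four rows of two nuts, 22 mm apart; the floor bends down towards the mouth in four plates, 6 degrees apiece, so rows slide out one by one, front first, as the front is tipped down: first row at about 10 to 22 degrees, last at 28 to 40. Origin: centre of underside
- shaker_grip (a point): the place to grip the shaker: in its black upright plate handle, 60 mm long (x), 14 mm thick (y), from 44 to 86 mm above the underside. The point lies 2 mm behind the shaker's origin (+x) and 70 mm above the underside; close the fingers across the plate, along the shaker's y
- shaker_mouth (a point): middle of the front edge of the trough's inner floor, 50 mm before the shaker's origin (-x), 3.5 mm above the underside; the nuts leave here
- tray: dark steel preheat tray, fixed to the bench: inside 190 mm (x) by 300 mm (y), floor 4 mm thick, walls 4 mm thick, rim 28 mm above the bench. Origin: centre of the underside, on the bench. Two flush yellow lines, 4 mm wide, across it along x at y = -50 and y = +50 mm mark three equal thirds along y
- pad: flat green pad, 190 mm (x) by 130 mm (y), 4 mm thick, fixed to the bench; the shaker's place. Origin: centre of the underside
- hammer: hammer lying beyond the tray; leave it
- brush: bench brush lying to the left; leave it
- spray_can: closed can, 60 mm across, 170 mm high, standing beyond and to the left of the tray; leave it
- tip_cup: steel cup, 70 mm across, 70 mm high, beyond the pad; leave it
- magnet_square: red welding angle, 100 by 100 mm, 72 mm high, to the right of the pad; leave it
- nut0: zinc-bright square weld nut, 18 by 18 mm, 11 mm thick, 25 g, dark bore through z; origin at its centre. Starts in the shaker's trough
- nut1: zinc-bright square weld nut, 18 by 18 mm, 11 mm thick, 25 g, dark bore through z; origin at its centre. Starts in the shaker's trough
- nut2: zinc-bright square weld nut, 18 by 18 mm, 11 mm thick, 25 g, dark bore through z; origin at its centre. Starts in the shaker's trough
- nut3: zinc-bright square weld nut, 18 by 18 mm, 11 mm thick, 25 g, dark bore through z; origin at its centre. Starts in the shaker's trough
- nut4: zinc-bright square weld nut, 18 by 18 mm, 11 mm thick, 25 g, dark bore through z; origin at its centre. Starts in the shaker's trough
- nut5: zinc-bright square weld nut, 18 by 18 mm, 11 mm thick, 25 g, dark bore through z; origin at its centre. Starts in the shaker's trough
- nut6: zinc-bright square weld nut, 18 by 18 mm, 11 mm thick, 25 g, dark bore through z; origin at its centre. Starts in the shaker's trough
- nut7: zinc-bright square weld nut, 18 by 18 mm, 11 mm thick, 25 g, dark bore through z; origin at its centre. Starts in the shaker's trough
Things that resemble listed ones, but are neither listed nor needed, are in the scene too. There is more than one size of the shaker; the job needs the larger. Several things look just like the pad: the one meant starts nearest to the robot's base.

How it is judged:
By the outcome, as a careful person would: the job done as asked, in the order asked, and still so for the second after the job is handed in, with the robot touching nothing.
It also fails if it takes over 72 s, if anything falls off the work surface, if the arm or the gripper's body presses on something with over 40 N, if the wrist force passes 120 N, or if a joint passes its speed limit or range.

## Working session

There is one attempt and no reset: what is moved stays moved. The work goes in short steps, each a Python script; the robot and the scene stay as the last script left them, time stands still between calls to the robot, and variables do not carry over. Pictures are saved under pics/ and viewed, at most 14 in all, crops included, and the job is handed in when it is done.

```bash
mkdir -p pics; cat > h.py <<'E'
import numpy as np, cv2
from scipy.spatial.transform import Rotation as R
from workcell import env
def proj(f,p):
    r=R.from_euler('xyz',f['orientation'],degrees=True).as_matrix() if np.ndim(f['orientation'])==1 else np.array(f['orientation'])
    c=r.T@(np.array(p)-f['position']); return np.array([f['cx']+f['fx']*c[0]/-c[2], f['cy']-f['fy']*c[1]/-c[2]])
def ray(f,uv):
    r=R.from_euler('xyz',f['orientation'],degrees=True).as_matrix()
    d=r@np.array([(uv[0]-f['cx'])/f['fx'],-(uv[1]-f['cy'])/f['fy'],-1.]); return np.array(f['position']),d
def onz(f,uv,z):
    o,d=ray(f,uv); return o+d*(z-o[2])/d[2]
E
python3 - <<'E'
from h import *
fs={}
for n in('scene','top'):
    f=env.grab_frame(n); fs[n]=f; print(n,{k:f[k] for k in f if k!='image'})
    for t in('shaker','shaker_grip','shaker_mouth','pad','tray'):
        for o in env.search_frame(f,t): print(t,round(o['score'],2),np.round(o['xyz'],3),np.round(proj(f,o['xyz'])))
    cv2.imwrite(f'pics/{n}.png',f['image'])
print(env.read_state())
E
```

```text
scene {'fx': 383.77987075457486, 'fy': 383.77987075457486, 'cx': 276.122303259239, 'cy': 211.13360900418442, 'position': array([1.20194055, 0.24257075, 0.90971231]), 'orientation': array([ 38.20011621,   0.60514532, 110.84608915]), 'shot': 1}
shaker 0.88 [ 0.546 -0.18   0.02 ] [226. 195.]
shaker 0.6 [ 0.53  -0.322  0.046] [186. 174.]
shaker 0.15 [ 0.756 -0.014  0.021] [249. 268.]
shaker_grip 0.77 [ 0.55  -0.18   0.022] [226. 196.]
shaker_grip 0.68 [ 0.531 -0.32   0.039] [187. 176.]
shaker_grip 0.4 [ 0.756 -0.015  0.024] [248. 267.]
shaker_mouth 0.78 [ 0.532 -0.324  0.041] [186. 175.]
shaker_mouth 0.68 [ 0.547 -0.179  0.022] [226. 195.]
pad 0.97 [ 0.521 -0.308  0.002] [194. 183.]
pad 0.76 [ 0.681 -0.529  0.003] [106. 200.]
tray 0.94 [0.538 0.088 0.007] [311. 220.]
top {'fx': 428.1156530413096, 'fy': 428.1156530413096, 'cx': 283.79417735783903, 'cy': 206.71791720066165, 'position': array([ 0.46093664, -0.03459167,  1.30138365]), 'orientation': array([  5.26936545,   0.89700065, -90.19682223]), 'shot': 2}
shaker 0.78 [ 0.509 -0.331  0.043] [392. 229.]
shaker 0.78 [ 0.537 -0.189  0.016] 
[... 396 characters left out ...]
. 220.]
{'clock': 0.6, 'joint_positions': array([-6.20745175e+01,  2.20404065e+01,  4.51166636e-01, -7.96080726e-04,
       -6.84115605e+01, -1.48186515e+01]), 'qvel': array([-0.0743678 , -0.04368279,  0.04459265,  0.00509839,  0.02309285,
        0.10071067]), 'joint_torque': array([ 2.40292929e-04, -3.90212417e+01,  1.87533867e+01,  4.22260612e+00,
        1.53638050e-02, -2.33568659e-05]), 'position': array([ 0.14176622, -0.60867125,  0.22255145]), 'tool_rot': array([ 1.79999037e+02,  5.10907508e-04, -1.66893462e+02]), 'force': array([ 0.23529931,  0.1466147 , -0.35015887]), 'wrist_torque': array([-0.01101444, -0.06518705, -0.01030897]), 'finger_force': 0.0, 'opening': 0.9995576731528825}
```

```bash
python3 -c "
import cv2
a=cv2.imread('pics/scene.png');b=cv2.imread('pics/top.png')
cv2.imwrite('pics/top_s.png',cv2.resize(b,(784,588),interpolation=cv2.INTER_CUBIC))
cv2.imwrite('pics/scene_s.png',cv2.resize(a,(784,588),interpolation=cv2.INTER_CUBIC))"
```

```text
(no output)
```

View pics/top_s.png

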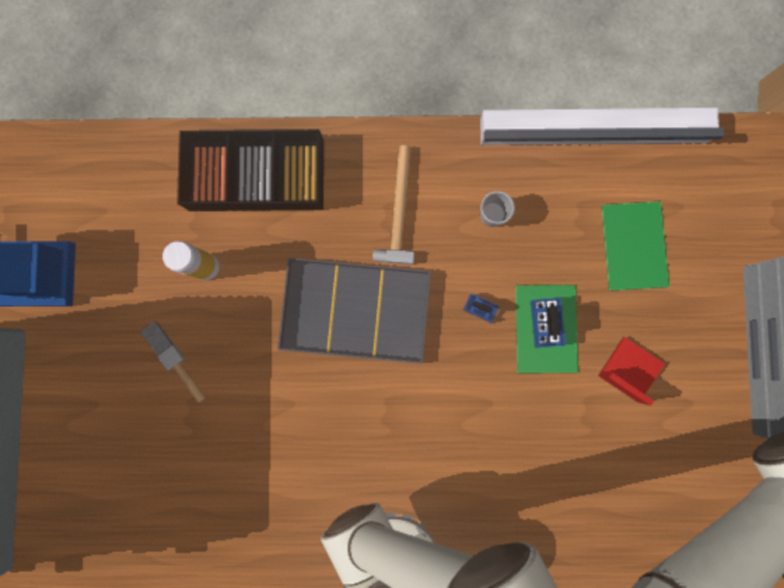

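View pics/scene_s.png

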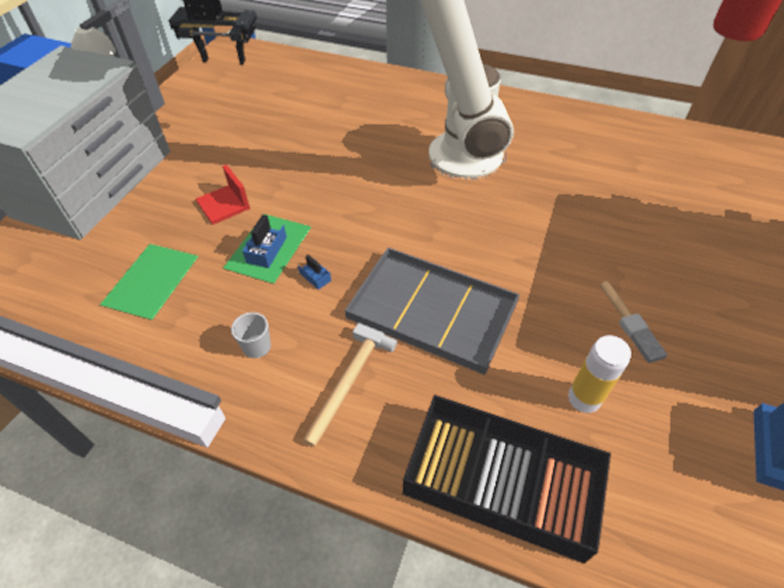

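The top view shows two blue troughs and two pads:
- **Large trough:** at (391,230), holding nuts, on the green pad at (390,235).
- **Small trough:** at (344,219), on bare wood.
- **Second pad:** at (453,175), empty and farther from the base.

I choose the large trough on the nearer pad and will check it from close by with the wrist camera.

```bash
python3 - <<'E'
from h import *
for yaw in (180,0,-180):
    print(yaw,env.inverse_kinematics([0.5,-0.33,0.3],[180,0,yaw]))
env.gripper_to(0.6)
S={}
for i,p in enumerate([[0.47,-0.37,0.30],[0.50,-0.29,0.30]]):
    env.goto(p,[180,0,180]); env.dwell(0.2)
    f=env.grab_frame('wrist'); print(f['position'],f['orientation'],f['fx'],f['cx'],f['cy'],env.read_state()['position'])
    cv2.imwrite(f'pics/w{i}.png',f['image'])
    np.savez(f'w{i}.npz',**f)
    for t in('shaker','shaker_grip','shaker_mouth','pad'):
        for o in env.search_frame(f,t): print(t,round(o['score'],2),np.round(o['xyz'],3),np.round(proj(f,o['xyz'])))
print(env.read_state()['clock'])
a=cv2.imread('pics/w0.png');b=cv2.imread('pics/w1.png')
cv2.imwrite('pics/w01.png',cv2.resize(np.hstack([a,b]),(800,300),interpolation=cv2.INTER_AREA))
E
```

```text
180 [-17.95437229  17.10951011   4.22748643   0.         -77.11797632
 -72.04562771]
0 [-17.95437229  17.10951011   4.22748643   0.         -77.11797632
 107.95437229]
-180 [-17.95437229  17.10951011   4.22748643   0.         -77.11797632
 -72.04562771]
[ 0.40227316 -0.37115399  0.46229026] [-1.42575805e+01 -4.05440075e-02  8.99121654e+01] 342.39415828307955 279.12498460203346 205.9653742528159 [ 0.46946797 -0.37062804  0.29983499]
shaker 0.67 [ 0.536 -0.205  0.008] [399. 219.]
shaker 0.63 [ 0.502 -0.336  0.046] [307. 202.]
shaker_grip 0.84 [ 0.531 -0.204  0.01 ] [401. 215.]
shaker_grip 0.74 [ 0.498 -0.335  0.047] [308. 199.]
shaker_mouth 0.74 [ 0.501 -0.332  0.045] [311. 200.]
shaker_mouth 0.59 [ 0.535 -0.201  0.014] [403. 219.]
shaker_mouth 0.36 [ 0.404 -0.506  0.01 ] [173. 120.]
pad 0.75 [ 0.464 -0.344  0.005] [300. 167.]
pad 0.68 [ 0.585 -0.505  0.005] [185. 252.]
[ 0.43255628 -0.29117058  0.46242792] [-1.42731255e+01 -2.77161596e-02  8.99223055e+01] 342.39415828307955 279.12498460203346 205.9653742528159 [ 0.49966016 -0.2908102   0.29988891]
shaker 0.92 [ 0.539 -0.195  0.019] [351. 201.]
shaker 0.71 [ 0.504 -0.33   0.044] [247. 179.]
shaker_grip 0.62 [ 0.535 -0.195  0.023] [352. 199.]
shaker_grip 0.6 [ 0.505 -0.333  0.048] [245. 180.]
shaker_mouth 0.81 [ 0.506 -0.332  0.048] [246. 181.]
shaker_mouth 0.74 [ 0.539 -0.194  0.026] [353. 203.]
pad 0.67 [ 0.468 -0.331  0.004] [249. 146.]
pad 0.67 [ 0.578 -0.514  0.001] [121. 225.]
4.3333
```

View pics/w01.png

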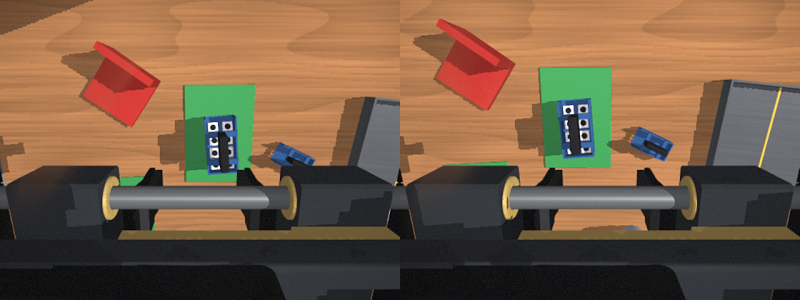

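The wrist views show the large trough with 2×4 nuts and an upright black plate, at about (221,145) and (575,128) in the half-scale pair. It stands on the near pad, with the small trough to its right at (292,154) and the red square to its left. Next I take a close crop and triangulate the handle.

```bash
python3 - <<'E'
from h import *
from workcell import env
C=[]
for i,(x0,x1,y0,y1) in enumerate([(270,345,150,255),(205,290,125,235)]):
    f=dict(np.load(f'w{i}.npz')); im=f['image']; c=im[y0:y1,x0:x1]
    C.append(cv2.resize(c,None,fx=5,fy=5,interpolation=cv2.INTER_CUBIC)[:520])
    m=(c.max(2)<48).astype(np.uint8); n,l,s,ce=cv2.connectedComponentsWithStats(m)
    for k in range(1,n):
        if s[k,4]>60: 
            r=cv2.minAreaRect(np.argwhere(l==k)[:,::-1].astype(np.float32)); print(i,s[k]+[x0,y0,0,0,0],ce[k]+[x0,y0],r)
    hsv=cv2.cvtColor(c,cv2.COLOR_BGR2HSV)
    g=cv2.inRange(cv2.cvtColor(im,cv2.COLOR_BGR2HSV),(45,80,40),(80,255,255)); n,l,s,ce=cv2.connectedComponentsWithStats(g)
    k=l[y0-15:y1,x0-30:x1]; k=np.bincount(k[k>0]).argmax()
    r=cv2.boxPoints(cv2.minAreaRect(np.argwhere(l==k)[:,::-1].astype(np.float32))); print('pad',np.round([onz(f,q,0.004)[:2] for q in r],3).tolist(), s[k])
w=max(c.shape[0] for c in C)
C=[cv2.copyMakeBorder(c,0,w-c.shape[0],0,0,0) for c in C]
o=np.hstack(C);print(o.shape);cv2.imwrite('pics/crop.png',o)
E
```

```text
0 [305 185  19  56 665] [312.78796992 212.31278195] ((44.022098541259766, 62.419891357421875), (55.60724639892578, 16.083003997802734), 86.98721313476562)
0 [332 235  13  20 227] [338.14537445 245.73568282] ((68.0, 94.5), (19.0, 12.0), 90.0)
pad [[0.401, -0.398], [0.401, -0.271], [0.59, -0.261], [0.59, -0.401]] [ 258  118   99  137 8885]
1 [234 160  19  57 570] [243.29473684 187.49122807] ((37.805667877197266, 62.82525634765625), (55.9322509765625, 16.34300422668457), 84.47245788574219)
pad [[0.402, -0.398], [0.402, -0.271], [0.59, -0.269], [0.59, -0.41]] [ 195   94  101  141 9677]
(520, 800, 3)
```

View pics/crop.png

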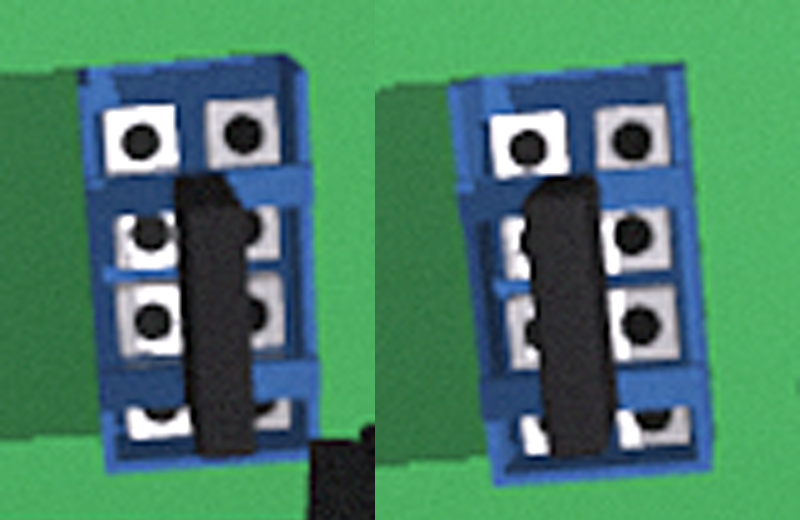

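The crop shows a trough with a closed rear wall at the bottom (+x, with a visible rim edge). Its open mouth is at the top (-x), towards the robot, and four rows of two nuts flank the black plate. I triangulate the plate's top edge and the rim corners.

```bash
python3 - <<'E'
from h import *
f0,f1=[dict(np.load(f'w{i}.npz')) for i in(0,1)]
def tri(a,b):
    A=[];B=[]
    for f,q in((f0,a),(f1,b)):
        o,d=ray(f,q);d/=np.linalg.norm(d);M=np.eye(3)-np.outer(d,d);A.append(M);B.append(M@o)
    return np.linalg.lstsq(np.vstack(A),np.hstack(B),rcond=None)[0]
P=dict(hf=((210,208),(191,205)),hr=((226,454),(207,455)),fl=((80,70),(75,82)),fr=((300,65),(310,65)),rl=((108,470),(118,485)),rr=((318,460),(337,468)))
X={}
for k,(a,b) in P.items():
    X[k]=tri(np.array(a)/5+[270,150],np.array(b)/5+[205,125]); print(k,np.round(X[k],4))
# assuming known heights
for k,z in(('hf',.09),('hr',.09),('fl',.048),('fr',.048),('rl',.048),('rr',.048)):
    a,b=P[k];print(k,np.round(onz(f0,np.array(a)/5+[270,150],z),4),np.round(onz(f1,np.array(b)/5+[205,125],z),4))
f=env.grab_frame('top')
for t in ('tray',):
    o=env.trace(f,t)[0]; m=o['mask'].astype(np.uint8)
    r=cv2.minAreaRect(np.argwhere(m)[:,::-1].astype(np.float32)); bp=cv2.boxPoints(r); print(np.round(bp))
    print(np.round([onz(f,q,0.028)[:2] for q in bp],3).tolist())
    h=cv2.cvtColor(f['image'],cv2.COLOR_BGR2HSV); y=cv2.inRange(h,(15,90,90),(35,255,255))&(cv2.dilate(m,np.ones((3,3)))*255)
    n,l,s,ce=cv2.connectedComponentsWithStats(y)
    for k in range(1,n):
        if s[k,4]>20:
            q=np.argwhere(l==k)[:,::-1]; e=[q[q[:,1]<=q[:,1].min()+1].mean(0),q[q[:,1]>=q[:,1].max()-1].mean(0)]
            print('line',s[k,4],np.round([onz(f,u,0.004)[:2] for u in e],3).tolist())
E
```

```text
hf [ 0.4851 -0.3324  0.0685]
hr [ 0.5409 -0.3288  0.0832]
fl [ 0.4579 -0.3628  0.0371]
fr [ 0.4561 -0.3063  0.0282]
rl [ 0.559  -0.3551  0.0464]
rr [ 0.5568 -0.3     0.0421]
hf [ 0.4805 -0.3345  0.09  ] [ 0.4823 -0.3302  0.09  ]
hr [ 0.5383 -0.3296  0.09  ] [ 0.539  -0.3281  0.09  ]
fl [ 0.4551 -0.3626  0.048 ] [ 0.4585 -0.3615  0.048 ]
fr [ 0.454  -0.3094  0.048 ] [ 0.4546 -0.3054  0.048 ]
rl [ 0.558  -0.3551  0.048 ] [ 0.5588 -0.355   0.048 ]
rr [ 0.5554 -0.3012  0.048 ] [ 0.5544 -0.2996  0.048 ]
[[197. 250.]
 [204. 183.]
 [307. 193.]
 [301. 260.]]
[[0.45, 0.242], [0.651, 0.226], [0.62, -0.085], [0.42, -0.064]]
line 144 [[0.634, 0.118], [0.449, 0.136]]
line 144 [[0.624, 0.02], [0.44, 0.037]]
```

Measurements, all in line with the text:

| Item | Centre (x, y) in m | Yaw | Check |
|---|---|---|---|
| Shaker grip | (0.509, -0.331) | about 4° | handle top about 0.08–0.09 m, rim about 0.04–0.048 m |
| Tray | (0.536, 0.079) | -5.4° | none |

Now I grasp it.

```bash
cat >> h.py <<'E'
TRAY=np.array([0.536,0.079]); TY=-5.4
R0=R.from_euler('xyz',[180,0,180],degrees=True)
def pose(M,th,yaw=TY):
    """TCP pose for shaker mouth at M (world), front tipped down th degrees"""
    Rs=R.from_euler('z',yaw,degrees=True)*R.from_euler('y',-th,degrees=True)
    return np.array(M)+Rs.apply([0.052,0,0.0475]), (Rs*R0).as_euler('xyz',degrees=True)
def mouth(tx,ty,z): return np.r_[TRAY+R.from_euler('z',TY,degrees=True).apply([tx,ty,0])[:2],z]
def fz(n=8):
    v=[]
    for _ in range(n): env.dwell(0.015); v.append(env.read_state()['force'])
    return np.mean(v,0)
E
python3 - <<'E'
from h import *
o=[180,0,-176]
env.goto([0.509,-0.331,0.16],o); b=fz(); print('free',b)
print(env.move_straight([0.509,-0.331,0.055],rate=0.1,force_limit=8))
env.gripper_to(0.0,55); s=env.read_state(); print(s['opening'],s['finger_force'],s['position'])
env.move_straight([0.509,-0.331,0.075],rate=0.05); env.dwell(.2); a=fz(); print('held',a-b, env.read_state()['opening'])
env.move_straight([0.509,-0.331,0.20],rate=0.15); env.dwell(.2);a=fz(); print('held',a-b, env.read_state()['clock'])
f=env.grab_frame('wrist'); g=env.grab_frame('scene')
i=proj(g,[.509,-.331,.16]).astype(int); print(i)
c=cv2.resize(g['image'][max(0,i[1]-75):i[1]+75,max(0,i[0]-100):i[0]+100],(400,300))
cv2.imwrite('pics/held.png',np.hstack([cv2.resize(f['image'],(400,300)),c]))
for k,(tx,ty) in enumerate([(0,-.1),(0,0),(0,.1)]):
    for th in(0,25,45): print(ty,th,np.round(env.inverse_kinematics(*pose(mouth(tx,ty,.05),th)),0))
E
```

```text
free [ 0.05780474 -0.36057106  0.67219964]
False
0.15080575091726736 54.992033494636416 [ 0.50908389 -0.33114386  0.05498749]
held [-0.08578849  0.07867192 -4.68775212] 0.15259747913561525
held [ 0.09899576  0.34164122 -4.71512694] 9.3333
[179 141]
-0.1 0 [  14.   24.  -16.   -0.  -50. -109.]AttributeError: 'NoneType' object has no attribute 'rint'

The above exception was the direct cause of the following exception:

Traceback (most recent call last):
TypeError: loop of ufunc does not support argument 0 of type NoneType which has no callable rint method
```

View pics/held.png

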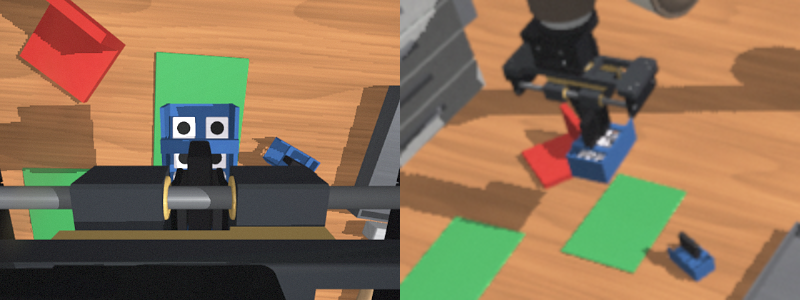

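Held firmly: about 4.7 N, level, and the nuts are in place. Towards-robot tipping isn't reachable at that spot, so I scan which mouth headings are.

```bash
python3 - <<'E'
from h import *
for yaw in range(-180,180,30):
  for z in(.05,):
    row=[]
    for tx in (-.06,-.02,.02,.06):
      for ty in(-.1,0,.1):
        mx=-1
        for th in range(0,50,8):
            if env.inverse_kinematics(*pose(mouth(tx,ty,z),th,TY+yaw)) is None: break
            mx=th
        row.append(mx)
    print(yaw,z,row)
p=env.read_state(); print(p['joint_positions'])
E
```

```text
-180 0.05 [48, 48, 48, 48, 48, 48, 48, 48, 48, 48, 48, 48]
-150 0.05 [48, 48, 48, 48, 48, 48, 48, 48, 48, 48, 48, 48]
-120 0.05 [48, 48, 48, 48, 48, 48, 48, 48, 48, 48, 48, 48]
-90 0.05 [48, 48, 48, 48, 48, 48, 48, 48, 48, 48, 48, 48]
-60 0.05 [0, -1, 48, 0, 48, 48, 0, 48, 48, 48, 48, -1]
-30 0.05 [24, 32, 48, 32, 8, 48, 32, 48, 8, 32, 48, 48]
0 0.05 [16, 16, 24, 16, 16, 24, 16, 24, 16, 24, 24, 32]
30 0.05 [48, 24, 16, 48, 24, 24, 48, 24, 24, 48, 32, 24]
60 0.05 [48, 48, 48, 48, 48, 48, 48, 48, 48, 48, 48, 48]
90 0.05 [48, 48, 48, 48, 48, 48, 48, 48, 48, 48, 48, 48]
120 0.05 [48, 48, 48, 48, 48, 48, 48, 48, 48, 48, 48, 48]
150 0.05 [48, 48, 48, 48, 48, 48, 48, 48, 48, 48, 48, 48]
[-1.77751497e+01  2.12586874e+01 -4.13597404e+00 -1.54498969e-03
 -6.46323113e+01 -6.82228264e+01]
```

Heading the mouth away from the robot (+x) is fully reachable. I carry the shaker there slowly, tipped slightly back and turning through -90°, then do the first pour while watching the weight.

```bash
cat >> h.py <<'E'
YP=TY-180; Z=0.052; TX=-0.02
def go(M,th,yaw=YP,rate=0.12):
    p,o=pose(M,th,yaw); env.move_straight(p,o,rate=rate)
def pour(ty,th,stop,rows=1,step=1.0):
    """tip from th until rows*0.49 N have left; returns angle"""
    base=fz(12)[2]; log=[]
    while th<stop:
        th+=step; go(mouth(TX,ty,Z),th,rate=0.012); env.dwell(.12)
        d=fz(6)[2]-base; log.append((th,round(d,2)))
        if d>0.36+0.49*(rows-1): 
            break
    print(log,'clock',env.read_state()['clock']); return th
E
python3 - <<'E'
from h import *
go([0.49,-0.331,0.15],-12,4,rate=.05)
go([0.50,-0.16,0.15],-12,-90,rate=.1)
go(mouth(TX,-.1,.12),-12,YP,rate=.1)
print(env.read_state()['joint_positions'],env.read_state()['clock'],fz())
f=env.grab_frame('scene'); i=proj(f,mouth(TX,-.1,.12)).astype(int)
c=f['image'][max(0,i[1]-75):i[1]+75,max(0,i[0]-100):i[0]+100]
cv2.imwrite('pics/t1.png',cv2.resize(c,(600,450)))
E
```

```text
Traceback (most recent call last):
  File "h.py", line 25, in go
    p,o=pose(M,th,yaw); env.move_straight(p,o,rate=rate)
                        ~~~~~~~~~~~~~~~~~^^^^^^^^^^^^^^^
workcell.Unreachable: the arm cannot follow that straight line within its joint ranges
```

```bash
python3 - <<'E'
from h import *
s=env.read_state(); print(s['joint_positions'],s['position'],s['clock'],fz(3))
for y in(-90,-110,-130,-150,-170,YP):
  for th in (-12,-6,0):
    for z in (.12,.15,):
      j=env.inverse_kinematics(*pose(mouth(TX,-.1,z),th,y)); print(y,th,z,None if j is None else np.round(j))
E
```

```text
[ -13.91115192   19.17721736   -5.66557947  -12.50892829  -68.55093206
 -161.13523286] [ 0.50004673 -0.22092621  0.18575241] 12.2583 [-0.14765843 -0.03428243 -4.03569123]
-90 -12 0.12 [   1.   16.  -14.  -14.  -60. -174.]
-90 -12 0.15 [   1.   15.  -12.  -13.  -64. -175.]
-90 -6 0.12 None
-90 -6 0.15 [  6.  13. -15.  -7. -62. 177.]
-90 0 0.12 [ 10.  14. -20.   0. -56. 170.]
-90 0 0.15 [ 10.  12. -17.   0. -60. 170.]
-110 -12 0.12 [  2.  12. -20. -14. -54. 165.]
-110 -12 0.15 [  2.  10. -18. -13. -58. 164.]
-110 -6 0.12 [  7.  12. -21.  -7. -54. 157.]
-110 -6 0.15 [  7.  10. -19.  -6. -58. 156.]
-110 0 0.12 [ 11.  12. -22.   0. -56. 149.]
-110 0 0.15 [ 11.  10. -20.   0. -60. 149.]
-130 -12 0.12 [  6.   8. -26. -11. -48. 141.]
-130 -12 0.15 [  6.   6. -24. -11. -52. 140.]
-130 -6 0.12 [  9.   9. -25.  -5. -51. 134.]
-130 -6 0.15 [  9.   7. -23.  -5. -55. 133.]
-130 0 0.12 [ 13.  11. -24.   0. -55. 127.]
-130 0 0.15 [ 13.   9. -22.   0. -59. 127.]
-150 -12 0.12 [ 12.   5. -32.  -6. -41. 112.]
-150 -12 0.15 [ 12.   3. -30.  -5. -46. 112.]
-150 -6 0.12 [ 13.   7. -29.  -2. -48. 108.]
-150 -6 0.15 [ 13.   5. -27.  -2. -53. 108.]
-150 0 0.12 [ 15.   9. -26.   0. -55. 105.]
-150 0 0.15 [ 15.   7. -23.   0. -59. 105.]
-170 -12 0.12 [ 18.   3. -38.   3. -37.  79.]
-170 -12 0.15 [ 18.   0. -35.   3. -42.  80.]
-170 -6 0.12 [ 18.   6. -32.   1. -46.  82.]
-170 -6 0.15 [ 18.   3. -30.   1. -51.  82.]
-170 0 0.12 [ 17.   9. -27.   0. -54.  83.]
-170 0 0.15 [ 17.   7. -24.   0. -59.  83.]
-185.4 -12 0.12 [ 23.   2. -41.  10. -37.  54.]
-185.4 -12 0.15 [ 23.   0. -38.   9. -42.  55.]
-185.4 -6 0.12 [ 21.   5. -34.   4. -46.  61.]
-185.4 -6 0.15 [ 21.   3. -31.   3. -51.  62.]
-185.4 0 0.12 [ 19.   8. -27.   0. -54.  66.]
-185.4 0 0.15 [ 19.   7. -24.   0. -59.  66.]
```

```bash
sed -i 's/^YP=TY-180/YP=TY+180/' h.py; python3 - <<'E'
from h import *
go([0.46,-0.20,0.15],-12,0,rate=.06)
go([0.52,-0.14,0.15],-12,90,rate=.06)
go(mouth(TX,-.1,.12),-12,YP,rate=.08)
print(env.read_state()['joint_positions'],env.read_state()['clock'],fz())
f=env.grab_frame('scene'); i=proj(f,mouth(TX,-.1,.12)).astype(int)
c=f['image'][max(0,i[1]-75):i[1]+75,max(0,i[0]-100):i[0]+100]
cv2.imwrite('pics/t1.png',cv2.resize(c,(600,450)))
E
```

```text
[ 23.25725258   2.37440134 -40.88247948   9.65937919 -36.57318969
  54.0832697 ] 17.8083 [-0.08900297 -0.11326131 -4.13413506]
```

View pics/t1.png

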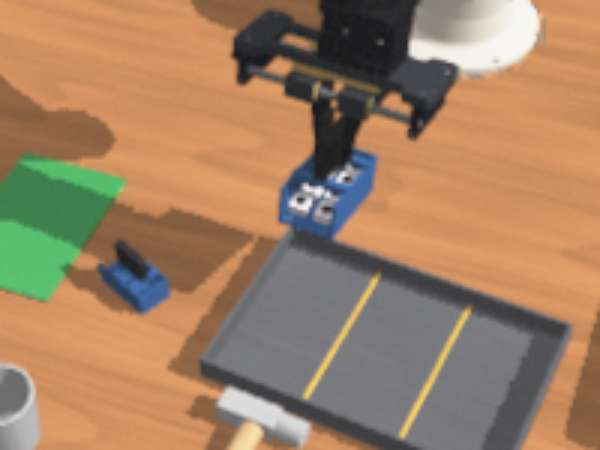

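The picture shows the shaker intact at about (325,195), its mouth towards +x and over the right third; the hammer lies clear in front at (260,415). First row now.

```bash
python3 - <<'E'
from h import *
go(mouth(TX,-.1,Z),-6,rate=.08); go(mouth(TX,-.1,Z),6,rate=.03); env.dwell(.2)
th=pour(-.1,6,24)
env.dwell(.15); print('after',fz(8)[2])
f=env.grab_frame('scene')
for o in env.search_frame(f,'nut0'):
    if o['score']>.3: print(round(o['score'],2),np.round(o['xyz'],3))
i=proj(f,mouth(TX,-.1,.05)).astype(int)
cv2.imwrite('pics/p1.png',cv2.resize(f['image'][max(0,i[1]-75):i[1]+75,max(0,i[0]-100):i[0]+100],(600,450)))
go(mouth(TX,-.1,Z),th-5,rate=.05)
print(env.read_state()['clock'])
E
```

```text
[(7.0, np.float64(0.07)), (8.0, np.float64(0.05)), (9.0, np.float64(0.08)), (10.0, np.float64(-0.21)), (11.0, np.float64(-0.02)), (12.0, np.float64(0.15)), (13.0, np.float64(0.25)), (14.0, np.float64(0.28)), (15.0, np.float64(0.06)), (16.0, np.float64(0.83))] clock 24.625
after -3.8339436126473614
0.53 [ 0.538 -0.01   0.011]
0.44 [ 0.528 -0.036  0.012]
25.2833
```

View pics/p1.png

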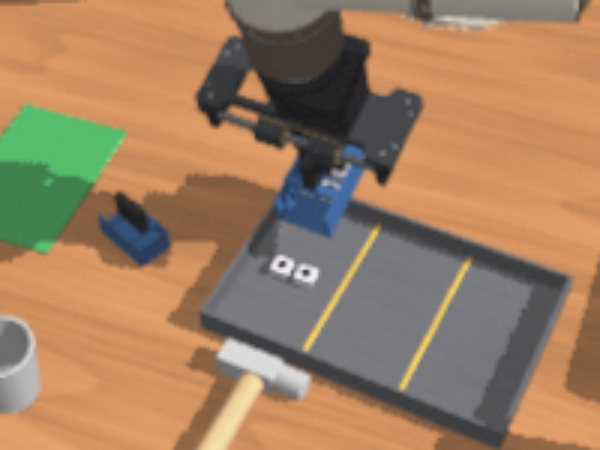

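Two bright nuts lie in the right third at (282,265) and (306,273), and row 1 released at 16°. Row 2 goes in the middle third.

```bash
cat >> h.py <<'E'
def third(ty,a,b,name,stop):
    go(mouth(TX,ty,Z),a,rate=.08); go(mouth(TX,ty,Z),b,rate=.03); env.dwell(.1)
    th=pour(ty,b,stop); env.dwell(.15)
    f=env.grab_frame('scene'); n=0
    Ri=R.from_euler('z',-TY,degrees=True)
    for o in env.search_frame(f,'nut0'):
        if o['score']>.25 and o['xyz'][2]<.03: print(round(o['score'],2),np.round(Ri.apply(np.r_[np.array(o['xyz'])[:2]-TRAY,o['xyz'][2]]),3))
    i=proj(f,mouth(0,0,.05)).astype(int)
    cv2.imwrite(f'pics/{name}.png',cv2.resize(f['image'][max(0,i[1]-90):i[1]+90,max(0,i[0]-120):i[0]+120],(640,480)))
    go(mouth(TX,ty,Z),th-5,rate=.05); print('th',th,'clock',env.read_state()['clock'],fz()[2])
E
python3 - <<'E'
from h import *
third(0,10,18,'p2',30)
E
```

```text
[(19.0, np.float64(0.02)), (20.0, np.float64(-0.06)), (21.0, np.float64(-0.28)), (22.0, np.float64(0.13)), (23.0, np.float64(-0.25)), (24.0, np.float64(0.7))] clock 30.2583
0.56 [ 0.031 -0.006  0.015]
0.55 [0.008 0.015 0.015]
0.47 [0.035 0.007 0.014]
0.43 [ 0.007 -0.088  0.011]
0.42 [ 0.003 -0.002  0.012]
th 24.0 clock 30.7833 -2.6932082045446135
```

```bash
python3 - <<'E'
from h import *
print(fz(30)[2])
f=env.grab_frame('scene'); i=proj(f,mouth(0,0,.05)).astype(int)
cv2.imwrite('pics/p2.png',np.hstack([cv2.resize(cv2.imread('pics/p2.png'),(400,300)),cv2.resize(f['image'][i[1]-90:i[1]+90,i[0]-120:i[0]+120],(400,300))]))
E
```

```text
-2.625086515436932
```

View pics/p2.png

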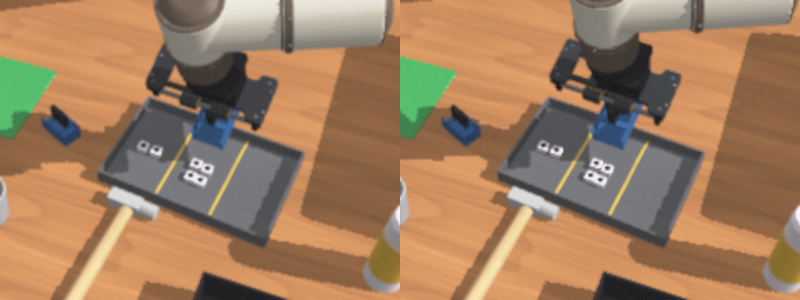

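The right third holds 2 nuts at (143,147) and (156,151). The middle holds 4 at about (198,170): two rows came out together. The weight (1.5 N gone) agrees, so the last 2 go in the left third, giving 2/4/2.

```bash
python3 - <<'E'
from h import *
third(.1,17,25,'p3',47)
E
```

```text
[(26.0, np.float64(0.13)), (27.0, np.float64(0.38))] clock 34.575
0.56 [0.007 0.013 0.016]
0.51 [ 0.002 -0.005  0.01 ]
0.51 [ 0.03  -0.006  0.017]
0.48 [ 0.007 -0.085  0.012]
0.39 [0.034 0.013 0.016]
th 27.0 clock 35.1 -2.3592525167005123
```

View pics/p3.png

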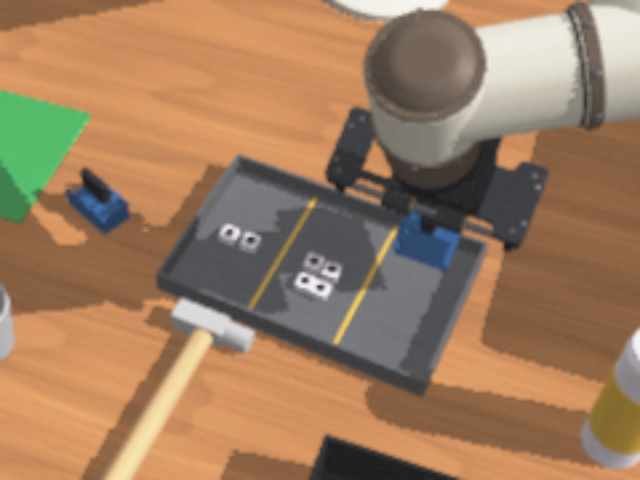

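False trigger: the left third is still empty. I continue, confirming by vision.

```bash
python3 - <<'E'
from h import *
Ri=R.from_euler('z',-TY,degrees=True); M=mouth(TX,.1,Z)
go(M,27,rate=.04); th=27; base=fz(8)[2]
while th<46:
    th+=1.5; go(M,th,rate=.015); env.dwell(.15)
    f=env.grab_frame('scene')
    P=[Ri.apply(np.r_[np.array(o['xyz'])[:2]-TRAY,o['xyz'][2]]) for o in env.search_frame(f,'nut0') if o['score']>.2]
    L=[p for p in P if p[1]>.055 and p[2]<.03 and p[0]>-.0]
    print(th,round(fz(4)[2]-base,2),np.round(L,3).tolist())
    if len(L)>=2: break
env.dwell(.2)
f=env.grab_frame('scene'); i=proj(f,mouth(0,0,.05)).astype(int)
cv2.imwrite('pics/p4.png',cv2.resize(f['image'][max(0,i[1]-90):i[1]+90,max(0,i[0]-120):i[0]+120],(640,480)))
print(env.read_state()['clock'],fz(10)[2])
E
```

```text
28.5 0.22 [[0.034, 0.115, 0.016]]
30.0 -0.06 [[0.034, 0.113, 0.017], [0.039, 0.081, 0.015]]
37.1 -1.9990565859794605
```

View pics/p4.png

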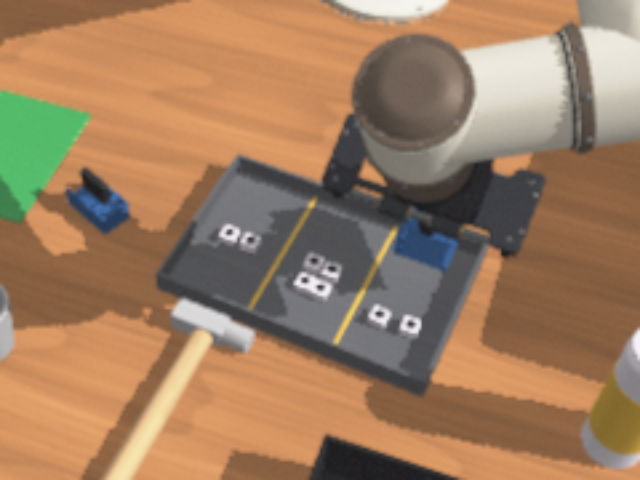

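All eight nuts are in the tray at 2/4/2; the new pair is at (379,316) and (410,325). Now I take the shaker back to its pad.

```bash
python3 - <<'E'
from h import *
go(mouth(TX,.1,.14),10,YP,rate=.12)
go(mouth(TX,-.05,.15),0,YP,rate=.15)
go([0.52,-0.16,0.15],0,90,rate=.1)
p=np.array([0.509,-0.331,0.15]); o=[180,0,-176]
env.move_straight(p,o,rate=.1)
env.move_straight([.509,-.331,.075],rate=.12); env.dwell(.2); b=fz()
print('contact',env.move_straight([.509,-.331,.054],rate=.02,force_limit=4)); s=env.read_state(); print(s['position'],fz()-b,s['clock'])
f=env.grab_frame('scene'); i=proj(f,[.509,-.331,.05]).astype(int)
cv2.imwrite('pics/pl.png',cv2.resize(f['image'][max(0,i[1]-60):i[1]+60,max(0,i[0]-80):i[0]+80],(640,480),interpolation=cv2.INTER_CUBIC))
E
```

```text
contact True
[ 0.50880025 -0.33102499  0.05493131] [-0.22443039 -0.037284    7.32341915] 45.4167
```

View pics/pl.png

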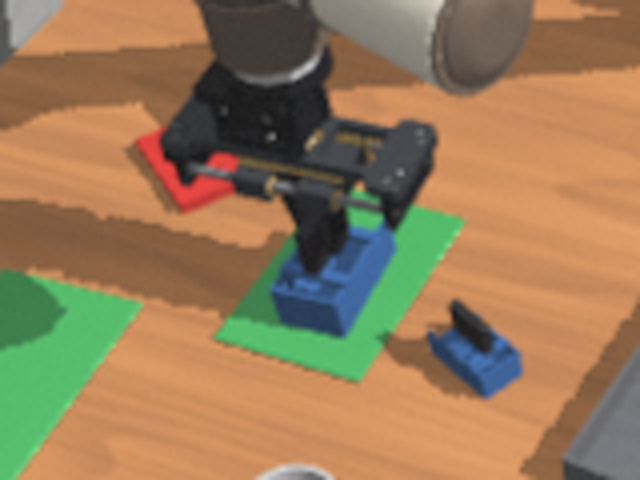

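The empty shaker stands on the near pad at (335,280), in contact at the expected height. I release and retreat.

```bash
python3 - <<'E'
from h import *
env.gripper_to(0.55); env.move_straight([.509,-.331,.13],rate=.06); env.move_straight([.45,-.331,.28],rate=.2); env.dwell(.3)
f=env.grab_frame('scene'); t=env.grab_frame('top')
i=proj(f,[.53,-.12,.02]).astype(int)
a=cv2.resize(f['image'][max(0,i[1]-90):i[1]+90,max(0,i[0]-120):i[0]+120],(400,300)); i=proj(t,[.53,-.12,.02]).astype(int)
b=cv2.resize(t['image'][i[1]-90:i[1]+90,i[0]-120:i[0]+120],(400,300)); cv2.imwrite('pics/end.png',np.hstack([a,b])); print(env.read_state()['clock'])
E
```

```text
49.25
```

View pics/end.png

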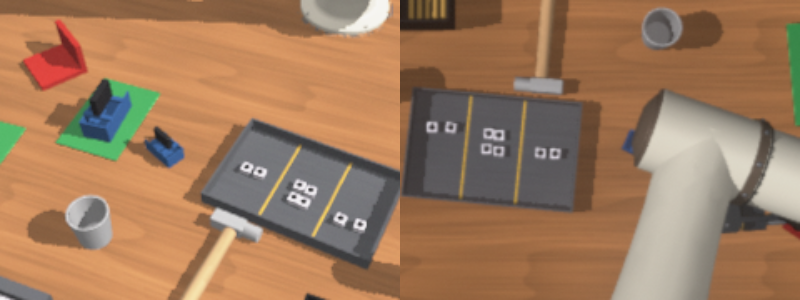

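The shaker stands upright and empty on its pad at (103,115). The tray holds 2/4/2 nuts, the arm is clear, and nothing else has moved.

```bash
python3 -c "
from workcell import env
print(env.close_job())"
```

```text
the job is handed in; nothing more can be done
None
```

The job is handed in after about 49 s on the robot's clock: all eight nuts are in the tray, 2/4/2 across the thirds because rows two and three fell together in the middle, and the empty shaker stands upright and released on its green pad.

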